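# Check the brake lever of a cart handlebar clamped in the vise

### The arm

A 6-joint arm with a two-finger parallel gripper is mounted at the origin on the work surface. World frame = base frame: x ahead of the robot, y to its left, z up, the work surface at z = 0. Lengths are in m, angles in rad, forces in N, time in s.
With the tool pointing down it reaches from about 0.35 to 0.95 m from the base axis. Payload 17.4 kg.
Tool frame: the origin (TCP) lies midway between the tips of the shut fingers; the grasp point (between the pads) lies r.grip_point_offset behind it (r.grip_point_offset is the distance from the TCP to the grasp point, in m); z points along the fingers, y is the line along which they close (so a half turn about z gives the same grasp; the last joint's range is limited). The gripper opens to 93 mm and grips with 3 to 60 N. Pads are 15 mm wide; open, the fingers measure 128 mm over their backs; the gripper's body (75 mm by 188 mm) begins 65 mm behind the grasp point.
Start: joints at [1.068, 0.116, 1.442, -0, 1.584, -0.038], TCP at [0.303, 0.603, 0.219] pointing down, gripper open.
Joint ranges: [-2.83, 2.83], [-0.83, 2.19], [0.07, 2.5], [-1.14, 4.28], [0.01, 3], [-2.97, 2.97]. Speed limits (rad/s): [1.89, 1.89, 2.22, 3.14, 3.14, 3.14].

### API

Orientations are given as a 3x3 rotation matrix whose columns are the frame's x, y, z axes.
In Python, from cell import r, optics gives the robot as it stands. The module is installed in compiled form; this text tells all that it offers.
- The arm moves only by the shell command python3 -m jog 'ROWS' [OPENING] [FORCE]. ROWS is JSON, a list of rows, each a list of 2 entries, a list of its own where there are three numbers: the shift along the tool's x, y, z in cm, then the turn, a rotation vector about the tool's x, y, z in degrees. A call has 1 to 20 rows; each row shifts and turns the commanded pose from where the row before left it, along the tool's axes as they then stand; what a row does not reach is not made up. A row lasts 1/8 s, in which the tool goes at most 62.5 mm and 10.7 degrees, less where a joint would pass 70% of its speed; a pose out of reach is approached as far as the arm can. A call with a gripper value outside its range is refused whole. OPENING is the closure, from 0 (fully open) to 1 (shut), set as the call begins (- or left out, the last holds). The fingers move at their own pace and stop on an object; FORCE is the grip in N (left out, the last holds). Time passes only in rows, so rows that do not move let the fingers close. It gives the time, the measured TCP pose, the force, the opening and the grip force at its end, in the units of the state.
- r.observe(): the state, without advancing time (a new reading comes with each control period).
- optics.capture(name): name is "side" or "top" or "wrist"; returns the picture (480x640x3 uint8, red, green, blue); there is no depth.
- optics.camera_model(name): a dict with "fx", "fy", "cx", "cy" (pixels), "k1" (the pictures are not rectified: a ray, as slopes to the right and down, at radius r is drawn at 1 + k1 r^2 times it, then the intrinsics apply), "rvec" (rotation vector, rad) and "tvec" (3), from world to camera coordinates, as OpenCV has them; the wrist camera has in their place "T_tool_cam" (4x4, takes a point from camera to tool coordinates, whose origin is the TCP and whose axes are the flange's). Camera axes: x right, y down, z forward; pixel columns grow to the right and rows downward; lengths in m; the calibration is good to about 2 mm. A picture is of the moment at which its call begins: read the wrist's pose just before it. camera_model takes no time and is no camera call.
- r.finish_job(): hands the job in; it is judged then, once.
The state is a dict: "t": time; "joints": joint angles; "qd": joint speeds; "joint_torque": joint torques, N m; "tool_pos": TCP position; "tcp_rot": TCP orientation; "contact_force": force on the tool from outside, world axes, zero at the start; "moment": the same for the moment, N m; "opening": finger opening in m; "grasp_force": force on a finger pad.
Only numpy, scipy, OpenCV 4.12 (cv2) and the standard library are available. Lean on these libraries where they do the work, as an engineer would, in place of code of your own. Each camera call takes 0.05 s, during which the arm holds its last target. There are 200 camera calls.

### The job

A cart handlebar is clamped in the bench vise: check its long brake lever. With the outside of the fingers, press the lever gently in towards the rubber grip until it comes up against its stop, short of the bar, and hold it there for a second; then let it come back out slowly under the fingers, without letting it snap back, and move clear. Do not pinch the lever, push on the grip, work the short lever at the other end, or disturb the things lying on the bench.

Things in the scene. Friction and masses are not known exactly. Their poses are not given: they have to be found in the camera images.
- brake_lever (a joint): the long aluminium brake lever, turning level (about a vertical pin): 0 = fully out (at rest), grows to 0.40 rad = pressed in against its built-in firm stop, where the blade is about 20 mm clear of the rubber grip. A spring returns it: pressed at the middle of its outer face it takes about 3 N to start and 8 N at the stop; let go when pressed, it snaps back
- brake_pivot (a point): pivot pin of the long lever, at mid-height of the blade (165 mm above the bench), turning with the lever: z up, y along the blade from pivot to ball end, -x out of the blade's outer face (away from the bar), +x towards the bar. The lever is a bar 10 mm thick (x), 16 mm high (z), 145 mm long, ending in a ball 20 mm across. Pressing turns it clockwise seen from above (about -z). The outer side faces the robot, give or take 40 degrees
- brake_face (a point): point on the outer face of the long lever where the fingers press: 95 mm from the pivot along the blade, mid-height; same axes as brake_pivot. Fingertips 10 to 30 mm below it are clear of everything beneath
- vise: green bench vise bolted to the bench, with the handlebar clamped level in its jaws; origin under the vise on the bench, below the bar's middle; y along the bar towards the long-lever end, x away from the robot. Jaws 125 mm wide, jaw tops 171 mm high. The bar is a steel tube 22 mm across and 560 mm long with its axis at x = 0, 165 mm high; the lever clamps stand at y = +105 mm (long lever, pivot at x = -37) and y = -105 mm (short lever) and rise to 185 mm
- grip: black rubber grip on the long-lever end of the bar, 30 mm across (38 at its end flanges), 125 mm long along y; origin at its centre, 165 mm high. Not to be pushed on
- clutch_lever (a joint): the short lever (85 mm) at the other end of the bar; same make, 0 = out, 0.40 = in. Leave it out
- clutch_tip (a point): ball end of the short lever, 165 mm high
- mallet: loose mallet lying on the bench beneath the short-lever end: wooden handle 26 mm thick, head 60 mm across at +x, 300 mm long along x; origin on the bench under it. Leave alone
- tin: loose plain tin, 66 mm across, 85 mm high, standing on the bench beyond the bar; origin under its centre. Leave alone
- wrench: loose steel wrench about 200 mm long, lying on the bench in front of the vise; origin under its middle, long axis x. Leave alone

How it is judged:
By the outcome, as a careful person would: the job done as asked, in the order asked, and still so for the second after the job is handed in, with the robot touching nothing.
It also fails if it takes over 48 s, if anything falls off the work surface, if the arm or the gripper's body presses on something with over 40 N, if the wrist force passes 120 N, or if a joint passes its speed limit or range.

## Working session

There is one attempt and no reset: what is moved stays moved. The work goes in short steps, Python scripts to look and compute and a shell command to move; the robot and the scene stay as the last step left them, time stands still between calls to the robot, and variables do not carry over. Pictures are saved under pics/ and viewed, at most 10 in all, crops included, and the job is handed in when it is done.

```bash
mkdir -p pics; cat > h.py <<'E'
import numpy as np, cv2
from cell import r, optics
def cap(n,f):
    s=r.observe(); im=optics.capture(n); cv2.imwrite('pics/'+f,im[:,:,::-1]); return im,s
def ray(n,uv,s=None):
    m=optics.camera_model(n); K=np.array([[m['fx'],0,m['cx']],[0,m['fy'],m['cy']],[0,0,1]])
    p=cv2.undistortPoints(np.array([[uv]],float),K,np.array([m['k1'],0,0,0,0.]))[0,0]
    d=np.array([p[0],p[1],1.])
    if 'rvec' in m:
        R=cv2.Rodrigues(np.array(m['rvec'],float))[0]; return -R.T@np.array(m['tvec']).ravel(), R.T@d
    T=np.array(m['T_tool_cam']); R=np.array(s['tcp_rot'])
    return R@T[:3,3]+np.array(s['tool_pos']), R@T[:3,:3]@d
def onz(n,uv,z,s=None):
    o,d=ray(n,uv,s); return o+d*(z-o[2])/d[2]
def tri(a,b):
    (o1,d1),(o2,d2)=a,b
    k=np.linalg.lstsq(np.c_[d1,-d2],o2-o1,rcond=None)[0]
    p,q=o1+k[0]*d1,o2+k[1]*d2; return (p+q)/2,np.linalg.norm(p-q)
E
python3 - <<'E'
from h import *
for n in ('top','side'): cap(n,n+'0.png')
s=r.observe(); print(s['t'],s['tool_pos'],s['tcp_rot'],r.grip_point_offset)
E
```

```text
0.1 [0.30250056 0.60321017 0.2179901 ] [[-8.93896464e-01  4.48273208e-01 -4.93148301e-04]
 [ 4.48273478e-01  8.93896002e-01 -9.09173118e-04]
 [ 3.32653448e-05 -1.03377194e-03 -9.99999465e-01]] 0.0188
```

View pics/top0.png

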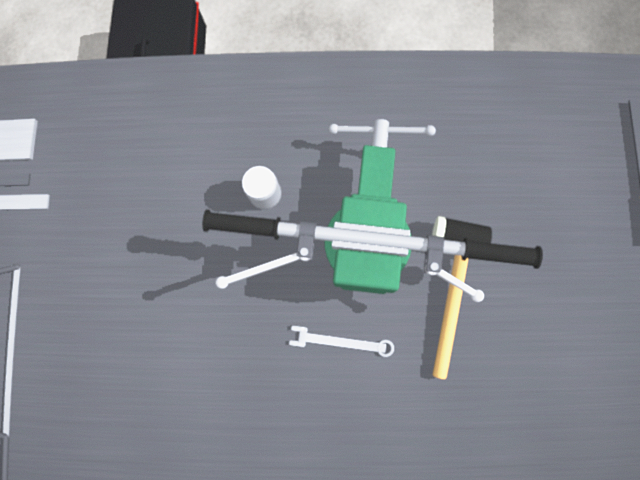

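View pics/side0.png

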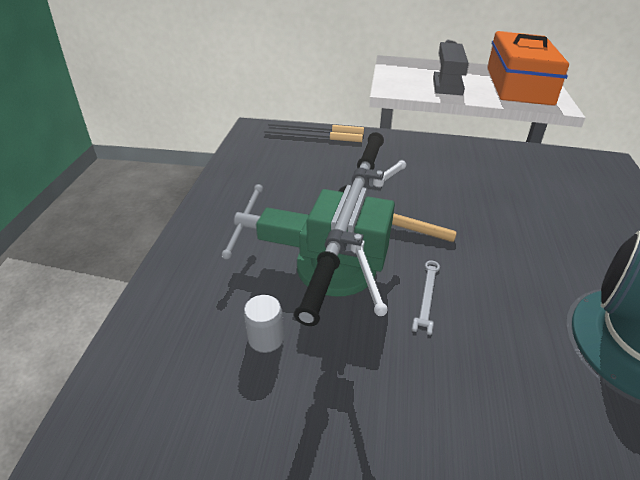

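The top view shows the long lever from its pivot at about (304,252) to its ball at (222,283), with the grip on the left end of the bar from (207,221) to (278,228). In the side view the ball is at (381,310) and the pivot at about (358,240).

```bash
python3 - <<'E'
from h import *
from scipy import ndimage as nd
t=cv2.imread('pics/top0.png'); s=cv2.imread('pics/side0.png')
def ball(im,c,R=16):
    u,v=c; m=(im[v-R:v+R,u-R:u+R].min(2)>150).astype(np.uint8)
    d=cv2.distanceTransform(m,cv2.DIST_L2,5); y,x=np.where(d>d.max()-.5); return (x.mean()+u-R,y.mean()+v-R),d.max()
bt,bs=ball(t,(222,283)),ball(s,(381,310)); print(bt,bs)
print('ball',tri(ray('top',bt[0]),ray('side',bs[0])), onz('top',bt[0],.165))
print('pivot',tri(ray('top',(304,252)),ray('side',(358,240))), onz('top',(304,252),.185),onz('top',(304,252),.175))
# blade centreline in top
m=(t.min(2)>150); pts=[]
for u in range(234,293,4):
    v=np.where(m[230:300,u])[0]+230
    pts.append(onz('top',(u,v.mean()),.173)[:2])
pts=np.array(pts); vx,vy,x0,y0=cv2.fitLine(pts.astype(np.float32),cv2.DIST_L2,0,.01,.01).ravel()
print('line',x0,y0,vx,vy)
for n,p in(('gripL',(207,221)),('gripR',(278,228)),('barR',(541,257)),('barmid',(372,238))): print(n,onz('top',p,.175))
for p in ((261,180),(291,340),(391,348)): print(onz('top',p,0.02))
E
```

```text
((np.float64(221.5), np.float64(282.0)), np.float32(6.5906997)) ((np.float64(380.6), np.float64(308.4)), np.float32(6.0))
ball (array([0.51596045, 0.12917981, 0.16582078]), np.float64(0.0017830446707599653)) [0.51692692 0.12927669 0.165     ]
pivot (array([ 0.56303157, -0.00727212,  0.17625558]), np.float64(0.0030019826329242705)) [ 0.5631887  -0.00805478  0.185     ] [ 0.56473961 -0.00728762  0.175     ]
line 0.5442113 0.061341263 0.49994692 -0.866056
gripL [0.61759831 0.15501616 0.175     ]
gripR [0.60486204 0.03588688 0.175     ]
barR [ 0.55418554 -0.39429839  0.175     ]
barmid [ 0.58725825 -0.11808794  0.175     ]
[0.7344111  0.09180603 0.02      ]
[0.42095365 0.0280374  0.02      ]
[ 0.40590321 -0.1598067   0.02      ]
```

```bash
python3 -m jog '[[[0,0,0],[0,0,9]],[[0,0,0],[0,0,9]],[[0,0,0],[0,0,9]],[[0,0,0],[0,0,9]],[[0,0,0],[0,0,8]],[[0,0,0],[0,0,0]],[[0,0,0],[0,0,0]]]' 1
cat >> h.py <<'E'
PIV=np.array([.5635,-.0075]); A0=np.deg2rad(19.1)
def where(target=None):
    s=r.observe(); R=np.array(s['tcp_rot']); p=np.array(s['tool_pos'])
    print('t',s['t'],'p',p.round(4),'ang',np.degrees(np.arctan2(R[1,1],R[0,1])).round(2),'z',R[:,2].round(3),'F',np.round(s['contact_force'],2),'op',s['opening'])
    if target is not None: print('cm tool',(R.T@(np.array(target)-p)*100).round(2))
E
python3 -c "
from h import *
where([.473,.062,.218])"
```

```text
t: 0.98
tool_pos: [0.3025, 0.6033, 0.2184]
tcp_rot: [[-0.335, 0.942, -0.0], [0.942, 0.335, -0.0], [-0.0, -0.0, -1.0]]
contact_force: [-0.2, 0.8, 0.3]
opening: 0.0269
grasp_force: 0.0
t 0.975 p [0.3025 0.6033 0.2184] ang 19.56 z [-0. -0. -1.] F [-0.18  0.8   0.3 ] op 0.026858397819010935
cm tool [-56.72  -2.06   0.06]
```

```bash
python3 -m jog '[[[-2,0,0],[0,0,0]],[[-4,-0.2,0],[0,0,0]],[[-4,-0.2,0],[0,0,0]],[[-4,-0.2,0],[0,0,0]],[[-4,-0.2,0],[0,0,0]],[[-4,-0.2,0],[0,0,0]],[[-4,-0.2,0],[0,0,0]],[[-4,-0.2,0],[0,0,0]],[[-4,-0.2,0],[0,0,0]],[[-4,-0.2,0],[0,0,0]],[[-4,-0.2,0],[0,0,0]],[[-4,-0.2,0],[0,0,0]],[[-4,0,0],[0,0,0]],[[-4,0,0],[0,0,0]],[[-3,0,0],[0,0,0]],[[-1.7,0,0],[0,0,0]],[[0,0,0],[0,0,0]],[[0,0,0],[0,0,0]]]'
python3 -c "
from h import *
where([.473,.062,.147])
cap('wrist','w1.png')"
```

```text
t: 3.22
tool_pos: [0.4762, 0.0429, 0.2186]
tcp_rot: [[-0.332, 0.943, -0.0], [0.943, 0.332, 0.0], [0.0, 0.0, -1.0]]
contact_force: [-0.7, 0.1, -1.4]
opening: 0.0004
grasp_force: 0.0
t 3.225 p [0.4762 0.0429 0.2186] ang 19.41 z [-0.  0. -1.] F [-0.73  0.13 -1.37] op 0.00044830823188411046
cm tool [1.91 0.33 7.17]
```

View pics/w1.png

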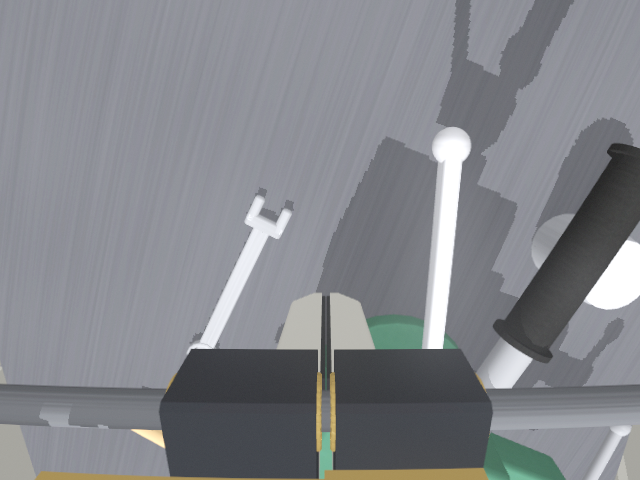

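The wrist view shows the ball at (452,146) and the blade running down to about (435,345), to the right (+y) of the shut fingertips at (326,295). The wrench is at lower left, well clear.

```bash
python3 - <<'E'
from h import *
im=cv2.imread('pics/w1.png'); s=r.observe()
print('ball',onz('wrist',(452,146),.165,s))
L=[];C=[]
for v in range(180,341,10):
    c=np.where(im[v,405:480].min(1)>170)[0]+405
    L.append(onz('wrist',(c.min()-.5,v),.165,s)[:2]);C.append(onz('wrist',((c.min()+c.max())/2,v),.173,s)[:2])
for P in(L,C):
    P=np.array(P);vx,vy,x0,y0=cv2.fitLine(P.astype(np.float32),cv2.DIST_L2,0,.01,.01).ravel()
    if vy<0: vx,vy=-vx,-vy
    print('dir ang',np.degrees(np.arctan2(-vx,vy)),'x at y=.08',x0+(.0807-y0)*vx/vy,'ends',P[0],P[-1])
E
```

```text
ball [0.51596372 0.12958257 0.165     ]
dir ang 19.313204 x at y=.08 0.5256377 ends [0.51545804 0.11030148] [0.54738922 0.01837273]
dir ang 19.16059 x at y=.08 0.5300237 ends [0.51892852 0.11281324] [0.54966686 0.02411791]
```

```bash
python3 -m jog '[[[1.9,0,0],[0,0,0]],[[0,0,2],[0,0,0]],[[0,0,2.5],[0,0,0]],[[0,0,2],[0,0,0]],[[0,0,0.7],[0,0,0]],[[0,1,0],[0,0,0]],[[0,1,0],[0,0,0]],[[0,0.8,0],[0,0,0]],[[0,0.4,0],[0,0,0]],[[0,0,0],[0,0,0]],[[0,0,0],[0,0,0]]]'
python3 -c "
from h import *
where([.5265,.0807,.147])
cap('wrist','w2.png')"
```

```text
t: 4.65
tool_pos: [0.5003, 0.0708, 0.1467]
tcp_rot: [[-0.332, 0.943, -0.0], [0.943, 0.332, -0.0], [-0.0, -0.0, -1.0]]
contact_force: [0.6, 0.2, 1.0]
opening: 0.0004
grasp_force: 0.0
t 4.65 p [0.5003 0.0708 0.1467] ang 19.37 z [-0. -0. -1.] F [0.64 0.23 1.  ] op 0.0004074234411165633
cm tool [ 0.06  2.8  -0.03]
```

View pics/w2.png

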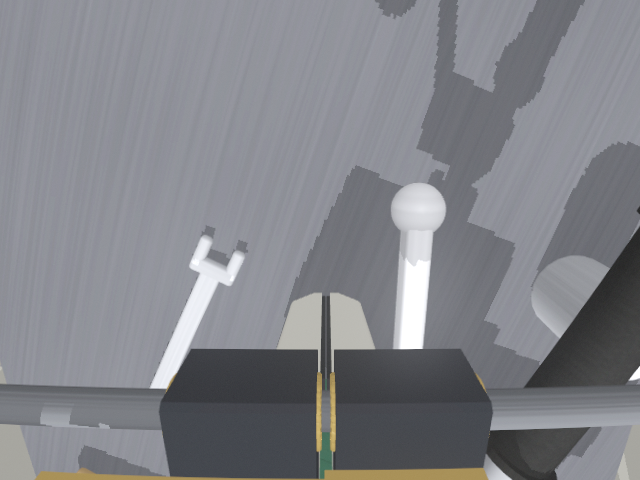

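The ball is at (418,210) and the blade is at x 400–428 px; the finger back at (375,340) sits about 1 cm short of it, with nothing touching. Approaching to contact.

```bash
python3 -m jog '[[[0,0.3,0],[0,0,0]],[[0,0.3,0],[0,0,0]],[[0,0.2,0],[0,0,0]],[[0,0.1,0],[0,0,0]],[[0,0.1,0],[0,0,0]],[[0,0,0],[0,0,0]]]'
python3 -c "
from h import *
where([.5265,.0807,.147])"
```

```text
t: 5.45
tool_pos: [0.5099, 0.0742, 0.1467]
tcp_rot: [[-0.332, 0.943, 0.0], [0.943, 0.332, 0.0], [0.0, 0.0, -1.0]]
contact_force: [0.1, -0.6, -0.0]
opening: 0.0001
grasp_force: 0.0
t 5.45 p [0.5099 0.0742 0.1467] ang 19.37 z [ 0.  0. -1.] F [ 0.15 -0.55 -0.01] op 5.323396183452931e-05
cm tool [ 0.06  1.79 -0.03]
```

```bash
python3 -m jog '[[[0,0.1,0],[0,0,0]],[[0,0.1,0],[0,0,0]],[[0,0.1,0],[0,0,0]],[[0,0,0],[0,0,0]]]'|grep -E 'pos|force'
python3 -m jog '[[[0,0.1,0],[0,0,0]],[[0,0.1,0],[0,0,0]],[[0,0.1,0],[0,0,0]],[[0,0,0],[0,0,0]]]'|grep -E 'pos|force'
```

```text
tool_pos: [0.5125, 0.0751, 0.1466]
contact_force: [-2.1, 0.2, 0.4]
grasp_force: 1.2
tool_pos: [0.5155, 0.0762, 0.1466]
contact_force: [-4.1, -0.8, 0.9]
grasp_force: 1.9
```

Contact made. Now pressing along the arc, turning with the lever.

```bash
python3 -m jog '[[[0.04,0.17,0],[0,0,1.5]],[[0.04,0.17,0],[0,0,1.5]],[[0.04,0.17,0],[0,0,1]],[[0.04,0.17,0],[0,0,1]],[[0.04,0.17,0],[0,0,1]],[[0.04,0.17,0],[0,0,1]],[[0.04,0.17,0],[0,0,1]],[[0.04,0.17,0],[0,0,1]],[[0.04,0.17,0],[0,0,1]],[[0.04,0.17,0],[0,0,1]],[[0.04,0.17,0],[0,0,1]],[[0.04,0.17,0],[0,0,1]],[[0.04,0.17,0],[0,0,1]],[[0.04,0.17,0],[0,0,1]],[[0,0,0],[0,0,0]]]'|grep -E 'pos|force|rot'
python3 -c "
from h import *
where()
cap('top','t3.png'); cap('wrist','w3.png')
a,b=cv2.imread('pics/top0.png'),cv2.imread('pics/t3.png')
cv2.imwrite('pics/c3.png',np.hstack([cv2.resize(b[180:330,170:330],None,fx=2.4,fy=2.4),cv2.resize(cv2.imread('pics/w3.png'),(400,360))]))"
```

```text
tool_pos: [0.5375, 0.0861, 0.1465]
tcp_rot: [[-0.075, 0.997, -0.001], [0.997, 0.075, -0.001], [-0.001, -0.001, -1.0]]
contact_force: [-5.3, -4.0, 1.1]
grasp_force: 3.3
t 8.325 p [0.5375 0.0861 0.1465] ang 4.3 z [-0.001 -0.001 -1.   ] F [-5.32 -4.05  1.08] op 0.0005296504667196568
```

View pics/c3.png

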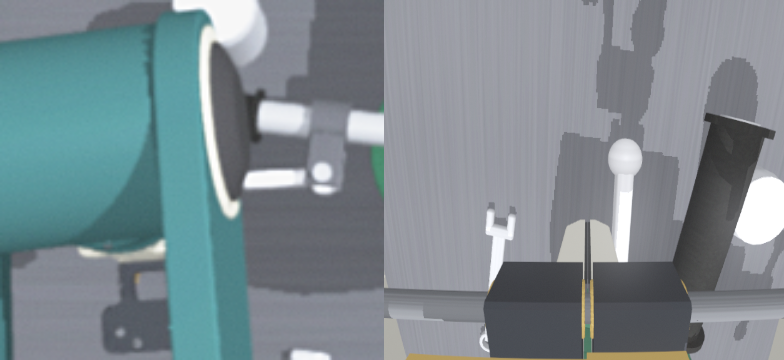

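The wrist view (right half) shows the fingers on the blade's outer face, with the ball at about (386,209) full scale and the grip well clear. The arm hides the blade in the top view.

```bash
cat >> h.py <<'E'
def lever(f):
    im,s=cap('wrist',f); g=(im[180:235,350:430].min(2)>165).astype(np.uint8)
    d=cv2.distanceTransform(g,cv2.DIST_L2,5); y,x=np.where(d>d.max()-.5)
    uv=(x.mean()+350,y.mean()+180); b=onz('wrist',uv,.165,s)[:2]-PIV
    print('ball',uv,'r',np.hypot(*b).round(4),'q',(A0-np.arctan2(-b[0],b[1])).round(3))
E
python3 -c "
from h import *
lever('w4.png')"
python3 -m jog '[[[0.02,0.17,0],[0,0,1]],[[0.02,0.17,0],[0,0,1]],[[0.02,0.1,0],[0,0,0.6]],[[0,0,0],[0,0,0]]]'|grep -E 'pos|force|rot'
python3 -c "
from h import *
lever('w5.png')"
```

```text
ball (np.float64(385.6), np.float64(211.2)) r 0.1446 q 0.279
tool_pos: [0.5418, 0.0871, 0.1465]
tcp_rot: [[-0.03, 1.0, -0.001], [1.0, 0.03, -0.001], [-0.001, -0.001, -1.0]]
contact_force: [-7.5, -3.9, 1.8]
grasp_force: 3.6
ball (np.float64(385.5), np.float64(211.0)) r 0.1446 q 0.324
```

```bash
python3 -m jog '[[[0,0.15,0],[0,0,1]],[[0,0.15,0],[0,0,1]],[[0,0.1,0],[0,0,0.6]],[[0,0.1,0],[0,0,0.5]],[[0,0,0],[0,0,0]]]'|grep -E 'pos|force|rot'
python3 -c "
from h import *
lever('w6.png')"
python3 -m jog '[[[0,0.05,0],[0,0,0.3]],[[0,0.05,0],[0,0,0.3]],[[0,0,0],[0,0,0]]]'|grep -E 'pos|force|rot'
python3 -c "
from h import *
lever('w7.png')"
```

```text
tool_pos: [0.5467, 0.0879, 0.1465]
tcp_rot: [[0.024, 1.0, -0.001], [1.0, -0.024, 0.001], [0.001, -0.001, -1.0]]
contact_force: [-7.9, 3.9, 1.7]
grasp_force: 4.1
ball (np.float64(385.5), np.float64(210.5)) r 0.1445 q 0.376
tool_pos: [0.5476, 0.0881, 0.1465]
tcp_rot: [[0.034, 0.999, -0.001], [0.999, -0.034, 0.001], [0.001, -0.001, -1.0]]
contact_force: [-8.9, 3.3, 1.8]
grasp_force: 4.1
ball (np.float64(385.5), np.float64(210.5)) r 0.1444 q 0.387
```

```bash
for i in 1 2; do :; done; python3 -m jog '[[[0,0.05,0],[0,0,0.3]],[[0,0.03,0],[0,0,0]],[[0,0,0],[0,0,0]]]'|grep -E 'pos|force'
python3 -m jog '[[[0,0.04,0],[0,0,0]],[[0,0,0],[0,0,0]]]'|grep -E 'pos|force'
python3 -c "
from h import *
lever('w8.png')"
```

```text
tool_pos: [0.5484, 0.0881, 0.1465]
contact_force: [-7.5, 4.4, 1.7]
grasp_force: 4.2
tool_pos: [0.5487, 0.0881, 0.1466]
contact_force: [-8.7, 5.0, 1.8]
grasp_force: 4.7
ball (np.float64(386.0), np.float64(210.5)) r 0.1444 q 0.397
```

```bash
python3 -m jog '[[[0,0.05,0],[0,0,0]],[[0,0,0],[0,0,0]]]'|grep -E 'pos|force'
python3 -m jog '[[[0,0.05,0],[0,0,0]],[[0,0,0],[0,0,0]]]'|grep -E 'pos|force'
python3 -c "
from h import *
lever('w9.png')"
```

```text
tool_pos: [0.5489, 0.0881, 0.1465]
contact_force: [-13.5, 5.4, 4.4]
grasp_force: 6.6
tool_pos: [0.549, 0.0881, 0.1465]
contact_force: [-16.5, 5.3, 6.2]
grasp_force: 8.6
ball (np.float64(386.3333333333333), np.float64(210.66666666666666)) r 0.1444 q 0.4
```

The force has risen sharply with no further travel, so the lever is on its stop. Holding for just over a second.

```bash
python3 -m jog '[[[0,0,0],[0,0,0]],[[0,0,0],[0,0,0]],[[0,0,0],[0,0,0]],[[0,0,0],[0,0,0]],[[0,0,0],[0,0,0]],[[0,0,0],[0,0,0]],[[0,0,0],[0,0,0]],[[0,0,0],[0,0,0]],[[0,0,0],[0,0,0]],[[0,0,0],[0,0,0]],[[0,0,0],[0,0,0]]]'|grep -E '^t|pos|force'
python3 -c "
from h import *
lever('w10.png')"
```

```text
t: 12.72
tool_pos: [0.549, 0.0881, 0.1465]
tcp_rot: [[0.039, 0.999, -0.003], [0.999, -0.039, 0.001], [0.001, -0.003, -1.0]]
contact_force: [-17.2, 4.8, 5.4]
grasp_force: 8.6
ball (np.float64(386.3333333333333), np.float64(210.66666666666666)) r 0.1444 q 0.4
```

```bash
python3 -m jog '[[[0,-0.1,0],[0,0,-0.5]],[[0,-0.1,0],[0,0,-0.6]],[[-0.01,-0.1,0],[0,0,-0.6]],[[-0.01,-0.1,0],[0,0,-0.6]],[[-0.01,-0.1,0],[0,0,-0.6]],[[-0.01,-0.1,0],[0,0,-0.6]],[[-0.02,-0.1,0],[0,0,-0.6]],[[-0.02,-0.1,0],[0,0,-0.6]],[[-0.02,-0.1,0],[0,0,-0.6]],[[-0.02,-0.1,0],[0,0,-0.6]],[[-0.02,-0.1,0],[0,0,-0.6]],[[-0.02,-0.1,0],[0,0,-0.6]],[[-0.02,-0.1,0],[0,0,-0.6]],[[-0.02,-0.1,0],[0,0,-0.6]],[[-0.02,-0.1,0],[0,0,-0.6]],[[-0.02,-0.1,0],[0,0,-0.6]],[[-0.02,-0.1,0],[0,0,-0.6]],[[-0.02,-0.1,0],[0,0,-0.6]],[[-0.02,-0.1,0],[0,0,-0.6]],[[-0.02,-0.1,0],[0,0,-0.6]]]'|grep -E '^t|pos|force'
python3 -c "
from h import *
lever('w11.png')"
```

```text
t: 15.28
tool_pos: [0.5303, 0.0834, 0.1466]
tcp_rot: [[-0.168, 0.986, -0.001], [0.986, 0.168, 0.001], [0.001, -0.0, -1.0]]
contact_force: [-6.7, 2.4, 0.8]
grasp_force: 3.0
ball (np.float64(387.5), np.float64(210.5)) r 0.1447 q 0.199
```

```bash
python3 -m jog '[[[-0.02,-0.1,0],[0,0,-0.6]],[[-0.02,-0.1,0],[0,0,-0.6]],[[-0.02,-0.1,0],[0,0,-0.6]],[[-0.02,-0.1,0],[0,0,-0.6]],[[-0.02,-0.1,0],[0,0,-0.6]],[[-0.02,-0.1,0],[0,0,-0.6]],[[-0.02,-0.1,0],[0,0,-0.6]],[[-0.02,-0.1,0],[0,0,-0.6]],[[-0.02,-0.1,0],[0,0,-0.6]],[[-0.02,-0.1,0],[0,0,-0.6]],[[-0.02,-0.1,0],[0,0,-0.6]],[[-0.02,-0.1,0],[0,0,-0.6]],[[-0.02,-0.1,0],[0,0,-0.6]],[[-0.02,-0.1,0],[0,0,-0.6]],[[-0.02,-0.1,0],[0,0,-0.6]],[[-0.02,-0.1,0],[0,0,-0.6]]]'|grep -E '^t|pos|force'
python3 -c "
from h import *
lever('w12.png')"
```

```text
t: 17.32
tool_pos: [0.5157, 0.0762, 0.1465]
tcp_rot: [[-0.33, 0.944, -0.0], [0.944, 0.33, 0.0], [0.0, -0.0, -1.0]]
contact_force: [-4.1, 1.9, 0.2]
grasp_force: 1.9
ball (np.float64(388.3333333333333), np.float64(209.33333333333334)) r 0.1449 q 0.033
```

Nearly out; easing off the last few millimetres, then backing clear.

```bash
python3 -m jog '[[[0,-0.06,0],[0,0,0]],[[0,-0.06,0],[0,0,0]],[[0,-0.06,0],[0,0,0]],[[0,-0.06,0],[0,0,0]],[[0,-0.06,0],[0,0,0]],[[0,-0.06,0],[0,0,0]],[[0,-0.06,0],[0,0,0]],[[0,-0.06,0],[0,0,0]],[[0,-0.06,0],[0,0,0]],[[0,-0.1,0],[0,0,0]],[[0,-0.3,0],[0,0,0]],[[0,-0.8,0],[0,0,0]],[[0,-1.2,0],[0,0,0]],[[0,-1.2,0],[0,0,0]],[[0,-0.8,0],[0,0,0]],[[0,0,-1.5],[0,0,0]],[[0,0,-3],[0,0,0]],[[0,0,-3],[0,0,0]],[[0,0,-1.5],[0,0,0]],[[0,0,0],[0,0,0]]]'|grep -E '^t|pos|force'
python3 -m jog '[[[0,0,0],[0,0,0]],[[0,0,0],[0,0,0]],[[0,0,0],[0,0,0]],[[0,0,0],[0,0,0]]]' >/dev/null
python3 -c "
from h import *
where()
cap('wrist','w13.png')"
```

```text
t: 19.88
tool_pos: [0.4695, 0.0597, 0.2376]
tcp_rot: [[-0.33, 0.944, 0.002], [0.944, 0.33, 0.0], [-0.0, 0.001, -1.0]]
contact_force: [0.1, 0.3, 0.1]
grasp_force: 0.0
t 20.375 p [0.469  0.0597 0.2364] ang 19.27 z [-0. -0. -1.] F [-1.45 -0.51 -0.4 ] op 0.0004087576368091875
```

View pics/w13.png

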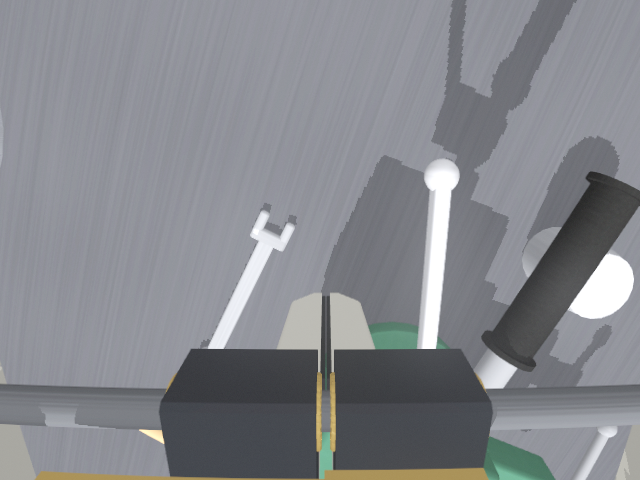

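The ball is at (441,176): the lever is back out, the fingers are clear of it, and the wrench and tin are where they were.

```bash
python3 -c "
from h import *
print(onz('wrist',(441,176),.165,r.observe()))
print(r.finish_job())"
```

```text
[0.51544929 0.12901223 0.165     ]
the job is handed in; nothing more can be done
None
```

The long brake lever was pressed to its stop (0.40 rad, about 17 N), held there for just over a second, and eased back out under the fingers to its rest position; the arm then moved clear and the job was handed in at about 20 s.

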